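# Hold an opened gel cassette up to the inspection camera

### The arm

A 6-joint arm with a two-finger parallel gripper is mounted at the origin on a cart in front of the work surface, level with it; the furniture and walls round the work are solid. World frame = base frame: x ahead of the robot, y to its left, z up, the work surface at z = 0. Lengths are in m, angles in rad, forces in N, time in s.
With the tool pointing down it reaches from about 0.275 to 1 m from the base axis. Payload 8.4 kg.
Tool frame: the origin (TCP) lies on the centre line of the jaws, within the pads' length; the fingertips stand 17 mm ahead of it and the grasp point (between the pads) lies 2 mm behind it (bot.tcp_to_tips is the z of the fingertips in the tool frame, in m); z points along the fingers, y is the line along which they close (so a half turn about z gives the same grasp; the last joint's range is limited). The gripper opens to 85 mm and grips with 20 to 120 N. Pads are 22 mm wide; open, the fingers measure 114 mm over their backs; the gripper's body (76 mm by 85 mm) begins 54 mm behind the grasp point. The pads swing forward as they close: fully open they stand 13 mm farther back than shut.
Start: joints at [-1.206, 0.353, 1.633, -0, 1.155, -0.002], TCP at [0.224, -0.583, 0.248] pointing down, gripper open.
Joint ranges: [-2.63, 2.63], [-0.92, 2.1], [0.06, 2.66], [-1.3, 4.44], [0, 2.69], [-3.02, 3.02]. Speed limits (rad/s): [2.22, 2.22, 2.79, 3.14, 3.14, 3.14].

### API

Orientations are given as a unit quaternion [x, y, z, w].
In Python, from workcell import bot, hand, kinematics, get_obs, vision, hand_in gives the robot as it stands. The module is installed in compiled form; this text tells all that it offers. Calls block until the motion is done:
- bot.reach(position, orientation): joint-space move of the TCP to a pose.
- bot.servo_line(position, ori=None, velocity=0.15): straight line of the TCP; ori=None keeps the orientation; velocity is the mean speed in m/s.
- bot.goto_joints(angles): joint-space move.
- hand.move_gripper(opening, strength=None): finger opening in m; strength is the grip in N (None keeps the last); returns when the fingers have stopped.
- bot.dwell(seconds).
- kinematics.solve_ik(position, orientation): joint angles nearest the present ones, or None.
- get_obs(): the state.
- vision.read_camera(name): name is "side" or "top" or "wrist"; returns a dict with "frame" (400x640x3 uint8, red, green, blue), "intrinsics" (3x3 intrinsics, pixels), "dist" ([k1, k2, p1, p2, k3] as OpenCV has them; the pictures are not rectified), "view" (4x4, takes a point from world to camera coordinates). Camera axes: x right, y down, z forward; pixel columns grow to the right and rows downward; lengths in m; the calibration is good to about 2 mm. A picture is of the moment at which its call begins. There is no depth.
A pose or a line that the arm cannot do raises bot.IKError and nothing moves.
- hand_in(): hands the job in; it is judged then, once.
The state is a dict: "time_s": time; "joint_pos": joint angles; "joint_vel": joint speeds; "joint_efforts": joint torques, N m; "position": TCP position; "orientation": TCP orientation; "wrist_force": force on the tool from outside, world axes, zero at the start; "ft_torque": the same for the moment, N m; "gripper_width": finger opening in m; "grip_force": force on a finger pad.
Only numpy, scipy, OpenCV 4.12 (cv2) and the standard library are available. Lean on these libraries where they do the work, as an engineer would, in place of code of your own. Each camera call takes 0.05 s, during which the arm holds its last target. There are 200 camera calls.

### The job

Draw the gel cassette whose comb has already been pulled straight up out of the slotted rack by its top edge and hold it in the inspection stand, halfway between the camera lens and the light panel: upright, square to the lens, the side with the lane marks facing the lens and its clear window centred on the lens. Buffer stands in its wells, so never tip it far from upright; leave the two cassettes that still carry combs in their slots, and do not bump the camera, the light or their stand. Finish while still holding the cassette there, motionless in the gripper; do not put it down or let go.

Things in the scene. Friction and masses are not known exactly. Their poses are not given: they have to be found in the camera images.
- open_cassette: the cassette to take: flat grey plastic, clear window, 8 mm thick (x), 100 mm wide (y), 100 mm tall (z), 60 to 130 g; the only one without a comb: its top edge is plain with a 2 mm slit along it. Origin: centre of the bottom edge, z up. Its front, with ten short white lane marks below the top edge, is the -x face; in the rack the fronts are on the robot's side
- open_cassette_top (a point): middle of that cassette's top edge, 100 mm above its bottom edge; axes as the cassette's. An opaque band 22 mm deep and 8 mm thick over both faces runs along the top edge: pinch it here, fingers closing along x
- open_cassette_window (a point): centre of that cassette's clear window (80 x 68 mm): 44 mm above its bottom edge, 56 mm below its top edge, at mid width and mid thickness; axes as the cassette's
- comb_cassette_a: a like cassette that stays: a white comb sits in its top, its bar 12 mm thick and 78 mm long standing 13.5 mm above the top edge; origin and axes as for the cassette to take
- comb_cassette_b: a second like cassette with a comb, stays too
- cassette_rack: fixed white slotted rack, 152 (x) x 134 (y) x 60 mm high. Origin: centre of its underside. Slots across x, 10 mm wide, guide the side edges (play: 1 mm in thickness, 1.5 mm in width each way); their floor is at z = 8 mm. The cassettes stand at x = -50, 0, 50 mm in any order, axes as the rack's, tops at z = 108 mm, 42 mm free between neighbours: open the fingers only part way
- inspection_head: camera and light panel on 20 mm aluminium bars, clamped to the stand's column. Origin: on the column axis at lens height; y runs from camera to panel, -x from the column towards the lens axis, z up. The bars lie 22 to 42 mm below lens height: a crossbar 124 to 144 mm behind the lens axis, an arm under the camera, one behind the panel. Open in front, above and below
- stand: the fixed stand: base plate 160 (x) x 200 (y) x 13 mm and a column, 30 mm square, at its centre, 170 mm behind the lens axis, rising to 0.30 m above the worktop. Origin: centre of the underside, axes parallel to the head's
- lens (a point): centre of the front of the camera lens (black barrel 36 mm in diameter, camera body behind it 44 mm square); axes as the head's: the lens looks along +y
- light_panel (a point): centre of the lit face of the light panel (116 wide x 100 high x 13 mm thick), which faces the lens from 220 mm away; axes as the head's
Not all that is in view belongs to the job. Leave any blue look-alike of the open_cassette alone.

How it is judged:
On the way:
1. the open cassette is drawn clear of the rack's slots, upright in the fingers (z of open_cassette in the frame of cassette_rack above 0.062 m and angle between open_cassette's own z axis and vertical below 0.3 rad and contact force between open_cassette and the fingers above 1 N), for 0.1 s.
At the end, for the whole second after the job is handed in: The gripper still holds the open cassette at rest, clear of the stand: window centre 110 mm from the lens within 15 mm, within 12 mm of the lens axis; upright and square within 7 degrees, lane marks towards the lens; combed cassettes within 10 mm of their start (y of open_cassette_window in the frame of lens between 0.095 and 0.125 m and x of open_cassette_window in the frame of lens between -0.012 and 0.012 m and z of open_cassette_window in the frame of lens between -0.012 and 0.012 m and angle between open_cassette's own z axis and vertical below 0.12 rad and angle between the x axis of open_cassette and the y axis of lens, either way round below 0.12 rad and x of lens in the frame of open_cassette below -0.08 m and contact force between open_cassette and the fingers above 1 N and contact force between open_cassette and inspection_head below 0.05 N and linear speed of open_cassette below 0.02 m/s and angular speed of open_cassette below 0.15 rad/s and distance of each of comb_cassette_a, comb_cassette_b from where it was at the start of the episode below 0.01 m); the arm keeps its last pose, push and grip.
It fails at once if the open cassette is tipped more than about 25 degrees from upright (angle between open_cassette's own z axis and vertical above 0.44 rad).
It fails at once if a combed cassette is pulled up or shoved more than 15 mm (distance of any of comb_cassette_a, comb_cassette_b from where it was at the start of the episode above 0.015 m).
It fails at once if the camera, the light or their stand is bumped with more than 5 N (contact force between any of the arm, the fingers, open_cassette and inspection_head above 5 N or contact force between any of the arm, the fingers, open_cassette and stand above 5 N).
It also fails if it takes over 45 s, if anything falls off the work surface, if the arm or the gripper's body presses on something with over 40 N, if the wrist force passes 120 N, or if a joint passes its speed limit or range.

## Working session

There is one attempt and no reset: what is moved stays moved. The work goes in short steps, each a Python script; the robot and the scene stay as the last script left them, time stands still between calls to the robot, and variables do not carry over. Pictures are saved under pics/ and viewed, at most 10 in all, crops included, and the job is handed in when it is done.

```bash
mkdir -p pics
python3 - <<'E'
from workcell import bot,hand,kinematics,get_obs,vision
import cv2,numpy as np,pickle
d={}
for n in("side","top","wrist"):
    c=vision.read_camera(n);d[n]=c
    cv2.imwrite(f"pics/{n}0.png",c["frame"][:,:,::-1])
    V=c["view"];print(n,(-V[:3,:3].T@V[:3,3]).round(3),V[2,:3].round(2),c["intrinsics"][0,0],c["dist"])
pickle.dump(d,open("cams.pkl","wb"))
o=get_obs();print({k:np.round(v,3) for k,v in o.items()})
E
```

```text
side [-0.305 -0.061  1.4  ] [ 0.55  0.15 -0.82] 441.03909705632543 [-0.09068286  0.          0.          0.          0.        ]
top [0.286 0.151 1.766] [ 0.16  0.02 -0.99] 448.4285373461867 [-0.0441698  0.         0.         0.         0.       ]
wrist [ 0.297 -0.554  0.373] [-0.29 -0.11 -0.95] 359.670825710525 [-0.00995133  0.          0.          0.          0.        ]
{'time_s': np.float64(0.15), 'joint_pos': array([-1.206,  0.354,  1.634,  0.   ,  1.155, -0.002]), 'joint_vel': array([-0.   , -0.003, -0.003,  0.002, -0.   ,  0.   ]), 'joint_efforts': array([ 1.0000e-03, -6.0564e+01, -3.4234e+01,  0.0000e+00,  6.0000e-03,
        0.0000e+00]), 'position': array([ 0.224, -0.583,  0.248]), 'orientation': array([ 0.983,  0.182, -0.   , -0.001]), 'wrist_force': array([-0.323,  0.451,  0.303]), 'ft_torque': array([-0.003,  0.007,  0.005]), 'grip_force': np.float64(0.0), 'gripper_width': np.float64(0.085)}
```

View pics/side0.png

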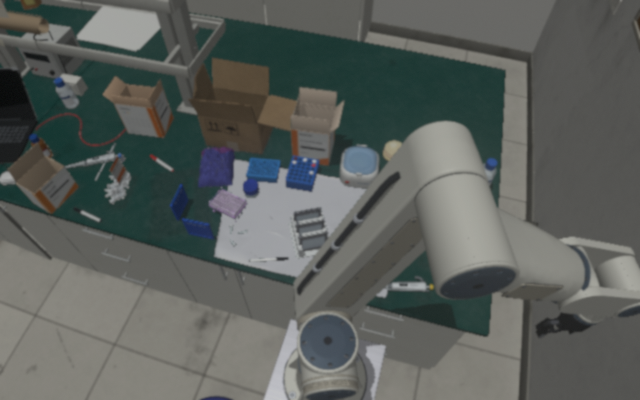

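View pics/top0.png

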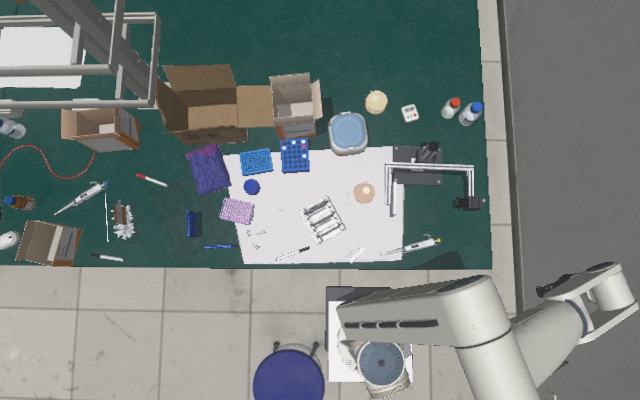

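Run:
```python
import cv2,numpy as np
t=cv2.imread("pics/top0.png");s=cv2.imread("pics/side0.png")
def up(im,x,y,w,h,k): return cv2.resize(im[y:y+h,x:x+w],None,fx=k,fy=k,interpolation=cv2.INTER_CUBIC)
a=up(t,292,185,64,64,6); b=up(s,285,195,64,64,6)
cv2.imwrite("pics/rack.png",np.hstack([a,b]))
cv2.imwrite("pics/stand.png",up(t,375,130,125,95,6))
```

```text
(no output)
```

View pics/rack.png

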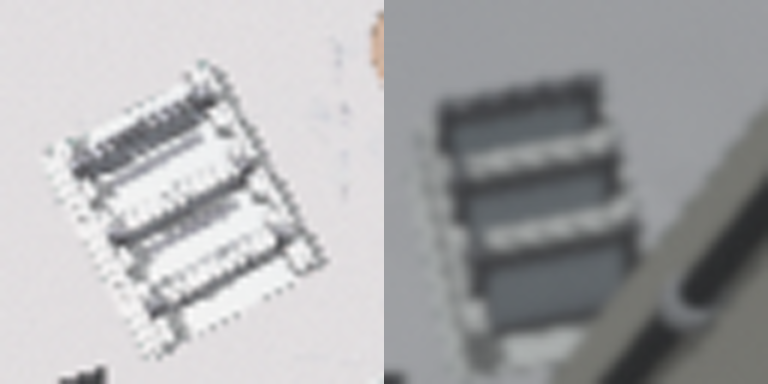

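View pics/stand.png

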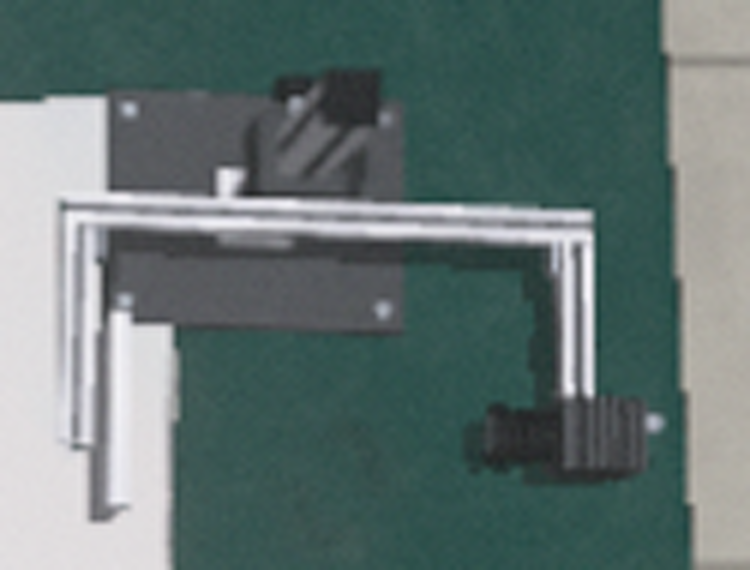

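```bash
cat > h.py <<'E'
import cv2,numpy as np,pickle
from scipy.spatial.transform import Rotation as R
def ray(c,uv):
    p=cv2.undistortPoints(np.array(uv,float).reshape(-1,1,2),c["intrinsics"],np.array(c["dist"]))[:,0]
    V=c["view"];o=-V[:3,:3].T@V[:3,3]
    d=np.c_[p,np.ones(len(p))]@V[:3,:3];return o,d
def plane(c,uv,z):
    o,d=ray(c,uv);return o+d*((z-o[2])/d[:,2])[:,None]
def tri(obs): # [(cam,uv),...]
    A=0;b=0
    for c,uv in obs:
        o,d=ray(c,[uv]);d=d[0]/np.linalg.norm(d[0]);P=np.eye(3)-np.outer(d,d);A=A+P;b=b+P@o
    return np.linalg.solve(A,b)
def proj(c,X):
    V=c["view"];return cv2.projectPoints(np.array(X,float).reshape(-1,3),cv2.Rodrigues(V[:3,:3])[0],V[:3,3],c["intrinsics"],np.array(c["dist"]))[0][:,0]
def down(yaw): # tool z down, tool y along (cos yaw, sin yaw)
    y=np.array([np.cos(yaw),np.sin(yaw),0]);z=np.array([0,0,-1.]);return R.from_matrix(np.c_[np.cross(y,z),y,z]).as_quat()
E
python3 - <<'E'
from h import *
from workcell import bot,kinematics
d=pickle.load(open("cams.pkl","rb"));t=d["top"];s=d["side"]
q=lambda x,y:(292+x/6,185+y/6)
c=plane(t,[q(210,65),q(50,150),q(325,262),q(155,358)],.06);print(c.round(3),c.mean(0).round(3))
print("sides",np.linalg.norm(c[0]-c[2]),np.linalg.norm(c[0]-c[1]),"yaw",np.arctan2(*((c[0]+c[1]-c[2]-c[3])[[1,0]])))
r=lambda x,y:(375+x/6,130+y/6)
b=plane(t,[r(108,90),r(403,100),r(110,322),r(403,332)],.013);print("base",b.round(3),b.mean(0).round(3))
for z in(.15,.2,.25):
    print(z,plane(t,[r(487,437),r(130,410),r(60,200),r(590,212)],z).round(3).tolist())
print(kinematics.solve_ik([.35,-.3,.3],down(.5)),kinematics.solve_ik([.35,-.3,.3],down(.5+np.pi)))
# tool->wrist camera
o=d["wrist"]["view"];T=np.eye(4);T[:3,:3]=R.from_quat([0.983,0.182,0,-.001]).as_matrix();T[:3,3]=[.224,-.583,.248]
print((o@T).round(3))
E
```

```text
[[0.546 0.162 0.06 ]
 [0.491 0.264 0.06 ]
 [0.42  0.089 0.06 ]
 [0.359 0.196 0.06 ]] [0.454 0.178 0.06 ]
sides 0.14587513847296948 0.11600376471031426 yaw 0.5022408713464083
base [[ 0.761 -0.102  0.013]
 [ 0.755 -0.3    0.013]
 [ 0.603 -0.1    0.013]
 [ 0.597 -0.294  0.013]] [ 0.679 -0.199  0.013]
0.15 [[0.508, -0.308, 0.15], [0.524, -0.092, 0.15], [0.654, -0.051, 0.15], [0.648, -0.377, 0.15]]
0.2 [[0.501, -0.294, 0.2], [0.517, -0.084, 0.2], [0.643, -0.045, 0.2], [0.637, -0.361, 0.2]]
0.25 [[0.495, -0.279, 0.25], [0.509, -0.077, 0.25], [0.631, -0.039, 0.25], [0.626, -0.344, 0.25]]
[-7.11880235e-01  3.99697728e-02  1.90688281e+00 -4.44089210e-16
  1.19474007e+00 -1.21188023e+00] [-7.11880235e-01  3.99697728e-02  1.90688281e+00 -4.44089210e-16
  1.19474007e+00  1.92971242e+00]
[[ 0.001  1.    -0.     0.001]
 [-0.952  0.001 -0.306  0.036]
 [-0.306  0.001  0.952  0.143]
 [ 0.     0.     0.     1.   ]]
```

Run:
```python
from h import *
from workcell import bot,hand,get_obs,vision
bot.servo_line([.224,-.583,.45],velocity=.25)
d={}
def snap(n,cam="wrist"):
    bot.dwell(.3);c=vision.read_camera(cam);d[n]=c;cv2.imwrite(f"pics/{n}.png",c["frame"][:,:,::-1])
bot.reach([.42,-.28,.45],down(1.545)); snap("w1")
bot.reach([.42,-.08,.45],down(1.545)); snap("w2")
bot.reach([.47,.13,.36],down(.5)); snap("w3")
pickle.dump(d,open("cams2.pkl","wb"));print(get_obs()["time_s"])
cv2.imwrite("pics/w12.png",cv2.resize(np.vstack([d[k]["frame"][:,:,::-1] for k in("w1","w2")]),(480,600)))
```

```text
6.175
```

View pics/w1.png

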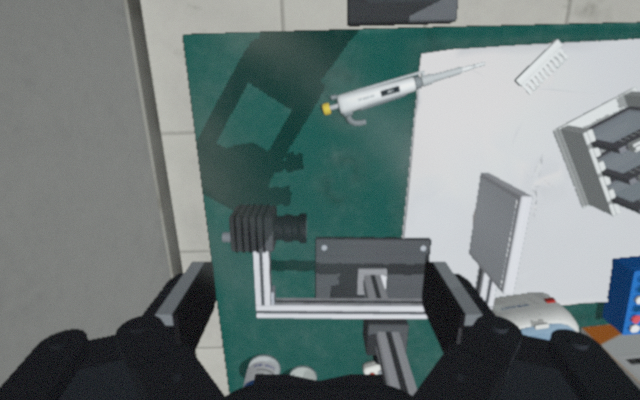

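View pics/w2.png

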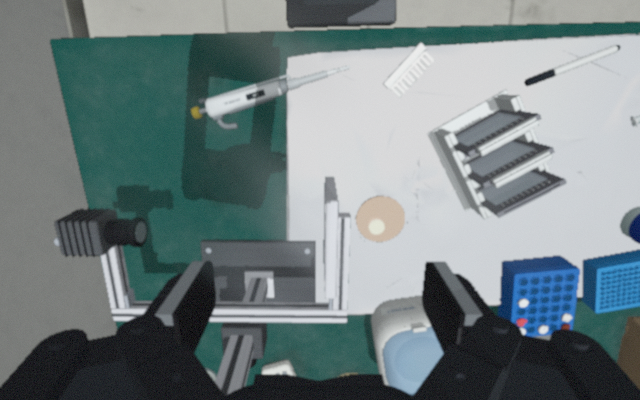

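View pics/w3.png

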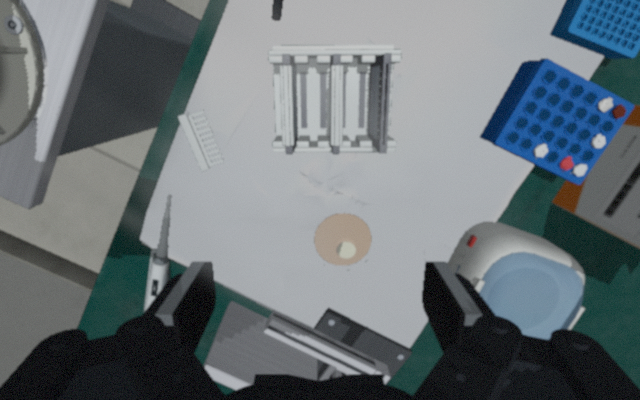

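Run:
```python
import cv2,numpy as np
def up(n,x,y,w,h,k): return cv2.resize(cv2.imread(f"pics/{n}.png")[y:y+h,x:x+w],None,fx=k,fy=k,interpolation=cv2.INTER_CUBIC)
A=np.zeros((600,800,3),np.uint8)
A[:360,:390]=up("w3",270,40,130,120,3)
A[:360,400:800]=up("w1",455,170,100,90,4)
A[370:590,:220]=up("w1",270,205,55,55,4)
A[370:590,230:450]=up("w2",105,205,55,55,4)
A[370:590,460:760]=up("w2",300,170,75,55,4)
cv2.imwrite("pics/mont.png",A)
```

```text
(no output)
```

View pics/mont.png

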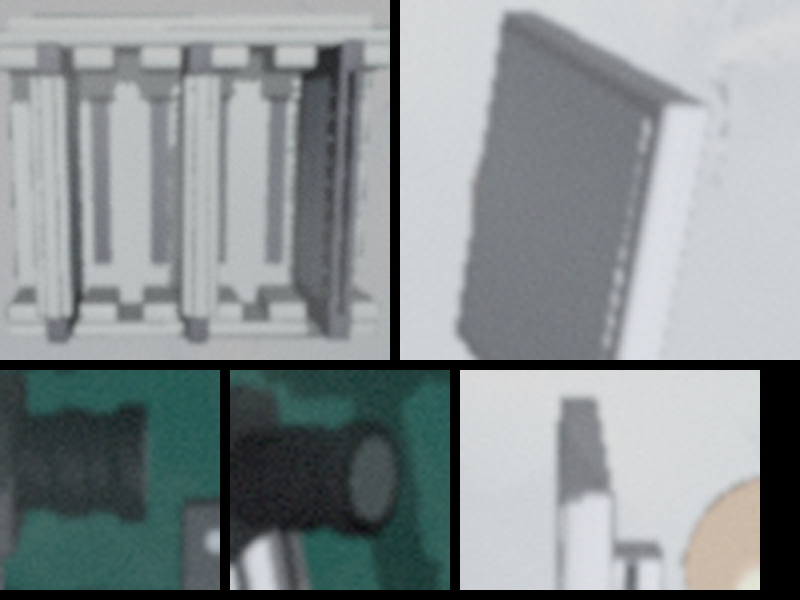

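Run:
```python
from h import *
d=pickle.load(open("cams2.pkl","rb"));a,b,w=d["w1"],d["w2"],d["w3"];t=pickle.load(open("cams.pkl","rb"))["top"]
L=tri([(a,(305.2,228)),(b,(140.5,232.5))]);print("lens",L,proj(a,L),proj(b,L),proj(t,L))
P=tri([(a,(518.7,195.7)),(b,(326,201.8))]);print("panel top near",P,proj(a,P),proj(b,P),proj(t,P))
e=plane(w,[(387.3,54),(383,152.3)],.108);print(e,np.linalg.norm(e[0]-e[1]),e.mean(0))
v=e[1]-e[0];print("y dir yaw",np.arctan2(v[1],v[0]))
# rack corners z=.06 ends of uprights in w3 check with comb bars top z=.1215
m=lambda x,y:(270+x/3,40+y/3)
k=plane(w,[m(48,75),m(60,318),m(200,75),m(198,318)],.1215);print(k,np.linalg.norm(k[0]-k[1]))
bp=plane(a,[(316,238),(430,238)],.013);print("base front",bp)
```

```text
lens [ 0.51058212 -0.29759416  0.17569859] [[305.20541059 228.237794  ]] [[140.50399478 232.26334542]] [[455.27262023 201.22162513]]
panel top near [ 0.4610547  -0.07325839  0.22265756] [[518.72820962 196.38272004]] [[325.97807596 201.11755946]] [[394.74145799 213.29904106]]
[[0.47987643 0.25290359 0.108     ]
 [0.527554   0.16773807 0.108     ]] 0.09760284601285754 [0.50371521 0.21032083 0.108     ]
y dir yaw -1.0604431613980376
[[0.3985699  0.19628354 0.1215    ]
 [0.43758419 0.1289603  0.1215    ]
 [0.44099301 0.21943983 0.1215    ]
 [0.47871061 0.15141911 0.1215    ]] 0.0778108827299534
base front [[ 0.59781076 -0.28810378  0.013     ]
 [ 0.60299883 -0.09344632  0.013     ]]
```

Run:
```python
from h import *
from workcell import bot,hand,get_obs,vision
hand.move_gripper(.034,60)
bot.reach([.5037,.2103,.20],down(.511)); bot.servo_line([.5037,.2103,.165],velocity=.1)
bot.dwell(.3);c=vision.read_camera("wrist");cv2.imwrite("pics/w4.png",c["frame"][:,:,::-1]);pickle.dump(c,open("w4.pkl","wb"))
o=get_obs();print(o["time_s"],o["position"],o["wrist_force"],o["gripper_width"])
y=np.array([-np.sin(.511),np.cos(.511)])
for s in(-.05,0,.05): print(proj(c,[*(np.array([.5037,.2103])+s*y),.108]))
```

```text
8.3333 [0.50391062 0.21038283 0.16539725] [ 0.59373017 -0.20641026 -0.31266053] 0.03400866395225138
[[317.56655269 307.8824125 ]]
[[317.52313015 230.26273697]]
[[317.47345781 139.62583494]]
```

View pics/w4.png

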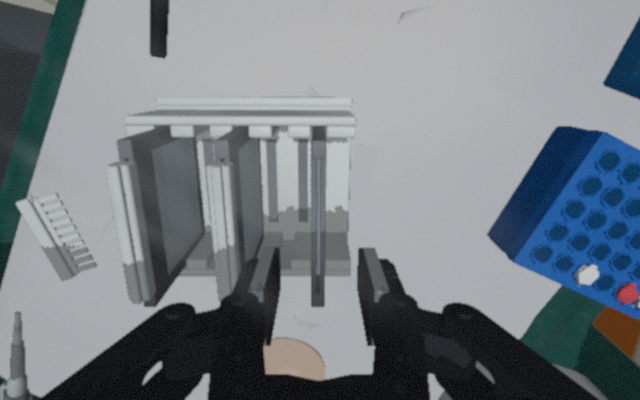

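Run:
```python
from h import *
from workcell import bot,hand,get_obs,vision
bot.servo_line([.5037,.2103,.100],velocity=.06)
o=get_obs();print(o["position"],o["wrist_force"])
hand.move_gripper(0.0,60)
o=get_obs();print(o["time_s"],o["position"],o["wrist_force"],o["gripper_width"],o["grip_force"])
bot.servo_line([.5037,.2103,.13],velocity=.06)
o=get_obs();print(o["time_s"],o["wrist_force"],o["gripper_width"],o["grip_force"])
```

```text
[0.50399218 0.21042127 0.10037427] [ 0.48942183  0.26729327 -0.35366298]
9.9167 [0.50407689 0.2104491  0.1004927 ] [-0.52786082 -0.79469101  4.16032238] 0.006865290473610048 59.18409691454144
10.5667 [ 0.00312962 -0.07039977 -1.11305525] 0.0069190914425770874 58.559080075792735
```

Run:
```python
from h import *
from workcell import bot,hand,get_obs,vision
H=-.03; q=down(np.pi/2+H)
W=np.array([.5146,-.1857]); f=np.array([np.cos(H),np.sin(H)])
zT=.2305-.008
bot.servo_line([.5037,.2103,.25],velocity=.12)
bot.reach([.36,.10,.25],down(1.0))
p=W-.18*f
bot.reach([*p,.25],q)
bot.dwell(.3)
d={n:vision.read_camera(n) for n in("wrist","side","top")}
pickle.dump(d,open("c5.pkl","wb"))
im=d["wrist"]["frame"][:,:,::-1];cv2.imwrite("pics/w5.png",im)
o=get_obs();print(o["time_s"],o["position"],o["wrist_force"],o["gripper_width"],o["grip_force"],o["joint_pos"].round(2))
```

```text
14.1083 [ 0.3347841  -0.18007459  0.25003644] [ 0.88608539  0.57275722 -0.79859365] 0.006937601468040679 58.58156204223633 [-0.5  -0.05  2.11  0.    1.08 -2.04]
```

View pics/w5.png

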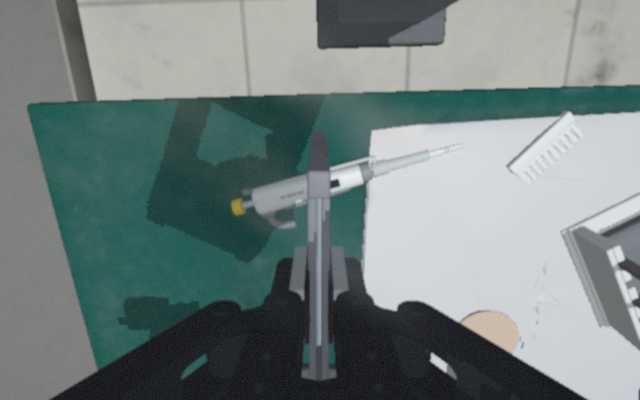

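Run:
```python
from h import *
c=pickle.load(open("c5.pkl","rb"))["wrist"]
H=-.03;f=np.array([np.cos(H),np.sin(H)]);p=np.array([.3348,-.1801])
for s in(-.05,-.045,0,.05): print(s,proj(c,[*(p+s*f),.258]))
for s in(-.05,.05): print("bottom",proj(c,[*(p+s*f),.158]))
g=c["frame"].astype(int); 
for r in range(120,215,5): print(r,g[r,318].tolist(),end=" ")
print([ (r,int(g[r,318].sum())) for r in range(340,392,3)])
```

```text
-0.05 [[315.16001651 168.40774842]]
-0.045 [[315.18239968 182.7868591 ]]
0 [[315.36479705 297.62522298]]
0.05 [[315.53336848 400.28190921]]
bottom [[316.58185884 129.50747789]]
bottom [[316.62982287 276.77479387]]
120 [53, 98, 92] 125 [49, 97, 87] 130 [51, 94, 87] 135 [72, 72, 78] 140 [72, 72, 79] 145 [68, 69, 74] 150 [69, 69, 76] 155 [76, 76, 84] 160 [75, 74, 83] 165 [80, 81, 88] 170 [89, 93, 99] 175 [150, 153, 160] 180 [144, 149, 155] 185 [150, 152, 160] 190 [145, 147, 154] 195 [139, 142, 149] 200 [144, 156, 166] 205 [143, 156, 166] 210 [143, 154, 162] [(340, 437), (343, 433), (346, 256), (349, 216), (352, 214), (355, 212), (358, 201), (361, 206), (364, 225), (367, 218), (370, 218), (373, 211), (376, 214), (379, 199), (382, 87), (385, 89), (388, 95), (391, 99)]
```

Run:
```python
from h import *
from workcell import bot,hand,get_obs,vision
H=-.03; W=np.array([.5146-.0015,-.1862]); f=np.array([np.cos(H),np.sin(H)])
bot.servo_line([*(W-.18*f),.2225],velocity=.1)
for k in(.06,0):
    bot.servo_line([*(W-k*f),.2225],velocity=.08)
    o=get_obs();print(o["time_s"],o["position"],o["wrist_force"],o["gripper_width"],o["grip_force"])
bot.dwell(.7)
d={n:vision.read_camera(n) for n in("wrist","side","top")};pickle.dump(d,open("c6.pkl","wb"))
o=get_obs();print(o["time_s"],o["position"],o["wrist_force"],abs(o["joint_vel"]).max())
# lens and base in this wrist view
c=d["wrist"];print(proj(c,[[.5106,-.2976,.1757],[.461,-.0733,.2227]]))
g=c["frame"].astype(int).sum(2)
r,u=proj(c,[.461,-.0733,.2227])[0][::-1].astype(int)
print([int(x) for x in g[r+10,u-24:u+24:2]]); print([int(x) for x in g[r-30:r+30:3,u+6]])
```

```text
16.1833 [ 0.45273291 -0.1843949   0.22250895] [-0.22628986  0.17938753 -1.17446112] 0.006759243532604714 58.57378614811296
17.0833 [ 0.51269474 -0.18605998  0.22227083] [ 0.46709879 -0.58664034 -0.53020184] 0.006634288380100545 58.57372520722947
17.9333 [ 0.51311866 -0.18618599  0.22249141] [ 0.29787072  0.53850161 -0.3062207 ] 0.001793098366735743
[[104.49604627 238.86130978]
 [630.56743316 148.93201219]]
[360, 357, 368, 364, 359, 372, 358, 348, 355, 332, 324, 322, 327, 314, 342, 416, 496]
[618, 623, 626, 616, 626, 626, 622, 504, 390, 366, 332, 341, 370, 405, 431, 473, 507, 542, 555, 578]
```

Run:
```python
from h import *
c=pickle.load(open("c6.pkl","rb"))["wrist"];g=c["frame"].astype(int)
s=g[200:280:4,60:150:4]
for i,row in enumerate(s): print(200+4*i,' '.join('%3d'%(x.sum()) if x[1]-x[0]<22 else ' . ' for x in row))
```

```text
200  .   .   .   .   .   .   .   .   .   .   .   .   .   .   .   .   .   .   .   .   .   .   . 
204 292  .   .   .   .   .   .   .   .   .   .   .   .   .   .   .   .   .   .   .   .   .   . 
208  96  71  96 109  .   .   70  55  82  85  78  78  88  .   .   .   .   .   .   .   .   .   . 
212  67  50  61  92  43  61  69  85  81  54  68 108  77 106  .   .   .   .   .   .   .   .   . 
216  70  29  86  29  67  78  36  53  22  59 191 226 217 139 102  .   .   .   .   .   .   .   . 
220  64  67  84  61  52  63  72  54  60 219 220 225 226 229 101 117  .   .   .   .   .   .   . 
224  62  89  70  53  62  71  78  32 170 222 224 225 224 229 170  89  .   .   .   .   .   .   . 
228  59  60  73  79  76  85  62  23 255 233 235 225 225 226 220  62  .   .   .   .   .   .   . 
232  86  55  34  74  79  87  28  79 244 227 232 232 228 226 225  79  .   .   .   .   .   .   . 
236  75  66  88  75  68  43  44 133 219 231 230 227 225 235 236  60  .   .   .   .   .   .   . 
240  77  77  66  70  56  72  58 207 218 234 210 229 230 240 218  68  .   .   .   .   .   .   . 
244  65  67  55  87  62  53  34 178 215 225 236 230 221 219 198  62  .   .   .   .   .   .   . 
248  56  93  71  59  47  76  25 126 229 230 218 236 234 231 163 123  .   .   .   .   .   .   . 
252  71  51  67  75  59  91  51  67 267 225 220 230 229 232  61  .   .   .   .   .   .   .   . 
256  51  41  64  76  75  76  49  15 213 229 216 224 235 171  85  .   .   .   .   .   .   .   . 
260  62  71  72  48  84  71  54  49  53 212 231 218 177  40  .   .   .   .   .   .   .   .   . 
264  22  74  66  76  49  73  56  57  43   7  73  78  47  .   .   .   .   .   .   .   .   .   . 
268  38  69  66 174 160  82  83  75  42  69  28  69  82  .   .   .   .   .   .   .   .   .   . 
272 365 167 189 299  .   .   .   94  69  86  70  .   .   .   .   .   .   .   .   .   .   .   . 
276 364 225 146 302 299  .   .   .   .   .   .   .   .   .   .   .   .   .   .   .   .   .   .
```

```bash
python3 -c "
from workcell import hand_in
print(hand_in())"
```

```text
the job is handed in; nothing more can be done
None
```

I handed the job in with the open cassette held still in the gripper, at my measured midpoint between lens and light panel, lane marks facing the lens. A last wrist picture put the lens within 2 pixels of my estimate. I didn't re-measure the cassette's own position in the stand, and the hand-in returned no verdict.

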